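# Hold the bridge magnifier over the open camera

## Task

Lift the bridge magnifier up and off its hook, carry it over the tray of lenses, and hold it over the open silver camera: centred on the lens mount, level, its long sides parallel to the camera's long sides, and about 15 mm above the mount's metal ring, without the magnifier or the robot ever touching that camera. Do not knock over or shift the lenses, the screwdriver or the lens cap. Finish there, still and still holding the magnifier by the gripper; do not put it down or let go.

Things in the scene. Friction and masses are not known exactly. Their poses are not given: they have to be found in the camera images.
- magnifier: Loose magnifier (0.16 kg) hung on the hook. Origin: centre of its frame's underside; z up. Black frame with clear pane, 56 mm in x, 84 mm in y (long side), 8 mm thick. Two arms at y = +-38 mm carry a crossbar along y (12 mm in x, 82 mm in y, z 68 to 76 mm). On the crossbar's middle stands an orange square grip, 16 x 16 mm, z 76 to 126 mm. The hook passes under the crossbar. y and -y are equivalent.
- grip (a point): On the magnifier's orange grip, on its axis, 105 mm above the frame's underside: pinch here from above, on either pair of flat faces (16 mm apart, square to the magnifier's x and y). Axes as the magnifier's.
- stand: Fixed hook stand, left or right of the tray (silver camera on the other side). Origin on the table under the hook; z up. Foot 12 mm thick, x -50 to +120 mm, 120 mm in y. Post 16 mm square at x = +93 mm. From its top a flat strip (the hook), 20 mm wide, 4 mm thick, top face at z = 200 mm, runs along -x to x = -32 mm. The magnifier's crossbar lies across it at x = -8 to +25 mm.
- hook_tip (a point): Top of the hook's upturned end lip (4 mm thick, 12 mm above the strip), at (-30, 0, 212) mm in the stand's frame; nothing of the stand is higher. To free the magnifier raise it more than 12 but less than 50 mm, then draw it level along the stand's -x until its crossbar is past the lip.
- silver_camera: The open camera: silver, lying on its back, lens mount up, green sensor seen inside the metal mount ring. 0.7 kg, not fixed. Body 96 mm in x, 134 mm in y (long side), 46 mm high; viewfinder hump to x = +71 mm; black grip strip at its -y end, 50 mm high. Origin: centre of the underside of the 96 x 134 mm block; z up. The black, capped camera is not meant.
- mount (a point): Centre of the top face of the silver camera's metal mount ring (66 mm outside diameter), 54 mm above the camera's underside, directly above the camera's origin; the highest part of the camera. Axes as the camera's.
- tray: Fixed wooden tray between the stand and the silver camera, 330 mm along its x, 100 mm along its y, 30 mm high, walls 5 mm, three compartments in a row along x, one lens standing in each. Origin at the centre of its underside. The tallest lens reaches 120 mm above the table.
- lens_a: Bystander. Camera lens standing on end in one compartment of the tray: black with a red ring, 70 mm diameter, 90 mm tall. Origin at the centre of its underside. Not fixed.
- lens_b: Bystander. Camera lens standing on end in one compartment of the tray: grey with a brass-coloured ring, 74 mm diameter, 115 mm tall. Origin at the centre of its underside. Not fixed.
- lens_c: Bystander. Camera lens standing on end in one compartment of the tray: black with a white ring, 66 mm diameter, 80 mm tall. Origin at the centre of its underside. Not fixed.
- screwdriver: Bystander. Screwdriver with red handle, 150 mm long, lying along its own x (tip towards +x) at the left of the table. Origin near its middle, on its underside.
- lens_cap: Bystander. Black round lens cap, 70 mm diameter, 10 mm high, lying at the right of the table. Origin at the centre of its underside.
Mind the look-alikes: they are no part of the job. Leave any pink or purple look-alike of the magnifier alone.

How it is judged:
By the outcome, as a careful person would: the job done as asked, in the order asked, and still so for the second after the job is handed in, while the arm keeps its last pose, push and grip.
It also fails if it takes over 45 s, if anything falls off the work surface, if the arm or the gripper's body presses on something with over 40 N, if the wrist force passes 120 N, or if a joint passes its speed limit or range.

## Robot

A 6-joint arm with a two-finger parallel gripper is mounted at the origin on the work surface. World frame = base frame: x ahead of the robot, y to its left, z up, the work surface at z = 0. Lengths are in m, angles in rad, forces in N, time in s.
With the tool pointing down it reaches from about 0.275 to 0.75 m from the base axis. Payload 10.2 kg.
Tool frame: the origin (TCP) lies on the mounting face of the last link; the fingertips stand 166 mm ahead of it and the grasp point (between the pads) lies 147 mm ahead of it (arm.grip_depth is the distance from the TCP to the grasp point, in m); z points along the fingers, y is the line along which they close (so a half turn about z gives the same grasp; the last joint's range is limited). The gripper opens to 88 mm and grips with 3 to 60 N. Pads are 18 mm wide; open, the fingers measure 123 mm over their backs; the gripper's body (75 mm by 187 mm) begins 45 mm behind the grasp point.
Start: joints at [-1.395, 0.313, 1.498, -0, 1.331, -0.223], TCP at [0.204, -0.484, 0.405] pointing down, gripper open.
Joint ranges: [-2.94, 2.94], [-0.97, 2.17], [0.19, 2.56], [-1.23, 4.37], [0.02, 3.11], [-2.88, 2.88]. Speed limits (rad/s): [2.39, 2.39, 3.01, 3.14, 3.14, 3.14].

## Interface

Orientations are given as a rotation vector (axis times angle).
In Python, from rig import sense, viewer, order, arm gives the robot as it stands.
- The arm moves only by the tool send_rows, never from a script. Its argument "plan" is a list of rows, each an object of numbers: "claw": the closure, from 0 (fully open) to 1 (shut); "x", "y", "z": the shift along the tool's x, y, z in units of 50 mm (1.0 is 50 mm); "spin": the turn about the tool's z in units of 8 degrees (1.0 is 8 degrees). In form: [{"claw": .., "x": .., "y": .., "z": .., "spin": ..}, ...]. A call has 1 to 20 rows; each row shifts and turns the commanded pose from where the row before left it, along the tool's axes as they then stand; what a row does not reach is not made up. A row lasts 1/10 s, in which the tool goes at most 50 mm and 8.59 degrees, less where a joint would pass 70% of its speed; a pose out of reach is approached as far as the arm can. A call is refused whole if a number of a shift passes 1 or a number of a turn 1, either way. A call with a gripper value outside its range is refused whole. The fingers move at their own pace and stop on an object; "newtons" is the grip in N (left out, the last holds). Time passes only in rows, so rows that do not move let the fingers close. It gives the time, the measured TCP pose, the force, the opening and the grip force at its end, in the units of the state.
- sense(): the state, without advancing time (a new reading comes with each control period).
- viewer.capture(name): name is "scene" or "side" or "wrist"; returns the picture (384x512x3 uint8, red, green, blue); there is no depth.
- viewer.camera_params(name): a dict with "mtx" (3x3 intrinsics, pixels), "world_from_camera" (4x4, takes a point from camera to world coordinates). Camera axes: x right, y down, z forward; pixel columns grow to the right and rows downward; lengths in m; the calibration is good to about 2 mm. A picture is of the moment at which its call begins: read the wrist's pose just before it. camera_params takes no time and is no camera call; for the wrist camera it gives the pose at the moment of the call.
- order.job_done(): hands the job in; it is judged then, once.
Trained networks look in the newest picture that a camera, given by its name, has taken for a name from the list of things; names that differ only in an ending like _2 or _b are one class to them, and where a whole thing is asked for, a point or a joint stands for the part that bears it (a point fixed in the world has none). Each returns a list of dicts, best first, with "p" (0 to 1); they miss things now and then, are a little off and sometimes report something else, mostly with a low value. They report only what shows in the picture. A call takes as long as a camera call. They do not tell look-alikes from the thing itself.
- viewer.find_in(camera, name): "pixel" ([column, row] in pixels, amid what is visible of it).
The state is a dict: "clock": time; "q": joint angles; "joint_velocities": joint speeds; "joint_torque": joint torques, N m; "tool_pos": TCP position; "orientation": TCP orientation; "contact_force": force on the tool from outside, world axes, zero at the start; "torque": the same for the moment, N m; "gripper_width": opening from 0.0 (shut) to 1.0 (fully open); "finger_force": force on a finger pad.
Only numpy, scipy, OpenCV 4.12 (cv2) and the standard library are available. Lean on these libraries where they do the work, as an engineer would, in place of code of your own. Each camera call takes 0.05 s, during which the arm holds its last target. There are 200 camera calls.

## Working session

There is one attempt and no reset: what is moved stays moved. The work goes in short steps, Python scripts to look and compute and a tool call to move; the robot and the scene stay as the last step left them, time stands still between calls to the robot, and variables do not carry over. Pictures are saved under pics/ and viewed, at most 10 in all, crops included, and the job is handed in when it is done.

Besides the shell and the picture viewer there is one more tool, called by a JSON object that holds its "fn" and its "kwargs", one argument or row to a line. send_rows: Moves the arm, as the interface text tells. Its arguments: {"type":"object","properties":{"plan":{"type":"array","items":{"type":"object","properties":{"claw":{"type":"number"},"x":{"type":"number"},"y":{"type":"number"},"z":{"type":"number"},"spin":{"type":"number"}}}},"newtons":{"type":"number"}},"required":["plan"]}

```bash
mkdir -p pics; ls; python3 - <<'E'
from rig import sense, viewer, order, arm
import cv2, numpy as np
s=sense(); print(s['clock'],s['tool_pos'],s['orientation'])
for n in ['scene','side']:
    im=viewer.capture(n); cv2.imwrite(f'pics/{n}0.png',im[:,:,::-1]) 
    p=viewer.camera_params(n); print(n,p['mtx'].tolist(),np.round(p['world_from_camera'],4).tolist())
    for t in ['magnifier','grip','stand','hook_tip','silver_camera','mount','tray','lens_b']:
        print(t,[(np.round(d['pixel'],1).tolist(),round(d['p'],2)) for d in viewer.find_in(n,t)[:3]])
E
```

```text
pics
0.0 [ 0.20385701 -0.48377337  0.40420121] [-3.07816882e+00 -6.22101730e-01 -5.35454220e-05]
scene [[450.3875170863577, 0.0, 252.67485251972604], [0.0, 450.3875170863577, 184.38471620428555], [0.0, 0.0, 1.0]] [[0.5211, 0.7024, -0.4848, 1.1567], [0.8533, -0.44, 0.2798, -0.4062], [-0.0168, -0.5595, -0.8287, 1.3057], [0.0, 0.0, 0.0, 1.0]]
magnifier [([190.3, 190.3], 0.89), ([133.3, 321.9], 0.76), ([171.0, 228.3], 0.63)]
grip [([166.4, 228.8], 0.91), ([190.8, 191.4], 0.81), ([194.2, 240.1], 0.77)]
stand [([207.7, 275.6], 0.92)]
hook_tip [([203.1, 274.6], 0.67)]
silver_camera [([326.2, 190.5], 0.9)]
mount [([204.9, 273.3], 0.71), ([326.6, 188.1], 0.56)]
tray [([259.4, 228.4], 0.68)]
lens_b [([244.8, 186.9], 0.86), ([281.0, 234.6], 0.83), ([261.0, 213.6], 0.59)]
side [[355.0295962931344, 0.0, 250.96871060837927], [0.0, 355.0295962931344, 192.50249508242817], [0.0, 0.0, 1.0]] [[-0.9814, -0.0949, 0.1667, 0.2777], [-0.1906, 0.5827, -0.79, 1.0756], [-0.0222, -0.8071, -0.59, 0.9687], [0.0, 0.0, 0.0, 1.0]]
magnifier [([283.5, 182.8], 0.76), ([245.9, 161.5], 0.56), ([245.7, 157.5], 0.54)]
grip [([245.8, 160.5], 0.72), ([245.1, 157.8], 0.63), ([281.1, 183.5], 0.6)]
stand [([239.0, 185.7], 0.62)]
hook_tip [([237.8, 183.8], 0.66)]
silver_camera [([223.6, 260.6], 0.59), ([246.4, 158.6], 0.24)]
mount [([223.3, 263.0], 0.82)]
tray [([241.6, 225.1], 0.96), ([271.5, 164.7], 0.45), ([220.7, 261.6], 0.37)]
lens_b [([246.8, 211.0], 0.78), ([214.6, 205.5], 0.67), ([269.0, 213.6], 0.53)]
```

```bash
python3 -c "
import cv2
for n in ['scene','side']:
    cv2.imwrite(f'pics/{n}0b.png',cv2.resize(cv2.imread(f'pics/{n}0.png'),(800,600),interpolation=cv2.INTER_CUBIC))"
```

```text
(no output)
```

View pics/scene0b.png

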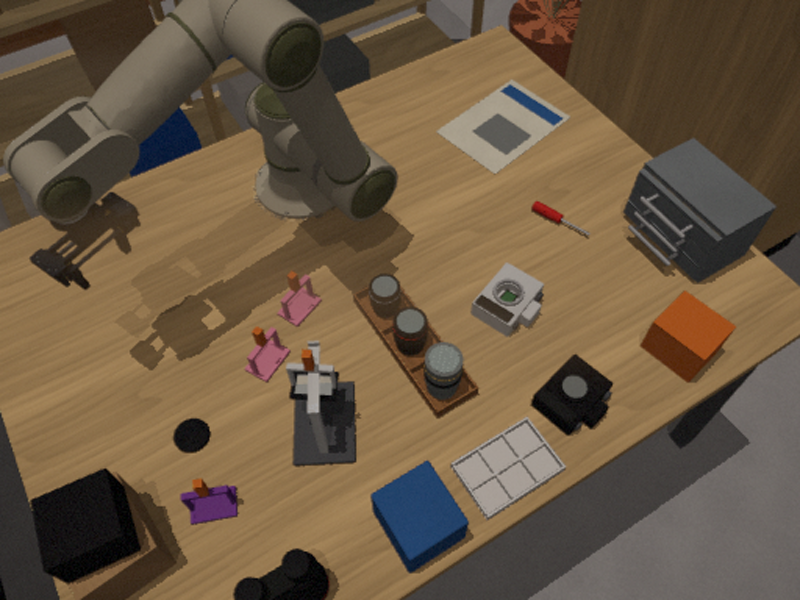

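View pics/side0b.png

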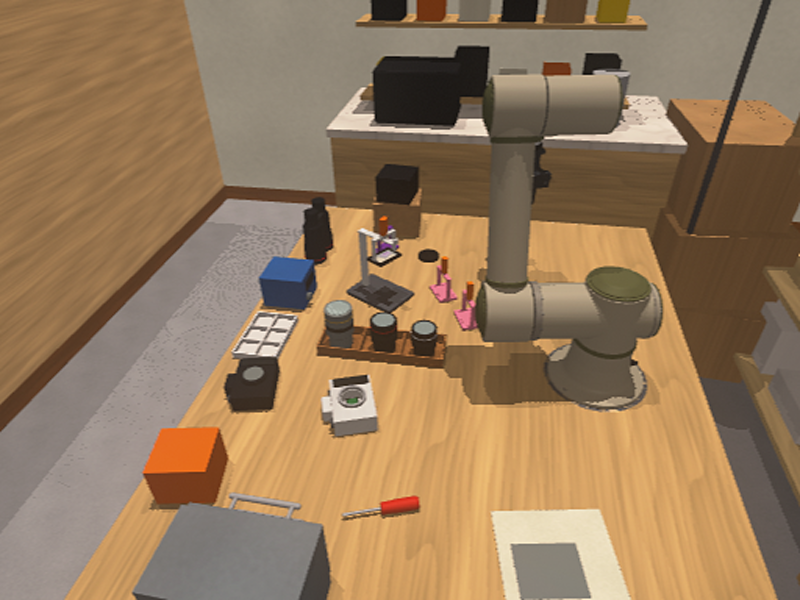

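The scene view (800x600) shows the black magnifier with its orange grip at (307,358), on the stand whose foot is centred near (324,422). The tray is at (415,345), the silver camera's mount at (510,292), and the pink and purple look-alikes are at (265,350), (298,298) and (210,500). The side view agrees, with the grip at (384,225) and the mount at (352,398).

```bash
cat > h.py <<'E'
import numpy as np, cv2
from rig import sense, viewer, order, arm
from scipy.spatial.transform import Rotation as R
def ray(P,px):
    T=P['world_from_camera']; d=T[:3,:3]@np.linalg.solve(P['mtx'],[px[0],px[1],1.]); return T[:3,3],d
def atz(P,px,z):
    o,d=ray(P,px); return o+d*(z-o[2])/d[2]
def proj(P,X):
    T=P['world_from_camera']; c=T[:3,:3].T@(np.atleast_2d(X)-T[:3,3]).T; u=P['mtx']@c; return (u[:2]/u[2]).T
def tri(Ps,pxs):
    A=0;b=0
    for P,px in zip(Ps,pxs):
        o,d=ray(P,px); d=d/np.linalg.norm(d); M=np.eye(3)-np.outer(d,d); A=A+M; b=b+M@o
    return np.linalg.solve(A,b)
E
python3 - <<'E'
from h import *
S=viewer.camera_params('scene');D=viewer.camera_params('side');k=1.5625
a=lambda x,y:np.array([x,y])/k
r=lambda v:np.round(v,3)
print('griptop tri',r(tri([S,D],[a(307,351),a(384,219)])), r(atz(S,a(307,351),.258)))
print('mount',r(tri([S,D],[a(510,292),a(352,398)])), r(atz(S,a(510,292),.054)))
for p in [(297,382),(354,381),(355,463),(293,464)]: print('foot',r(atz(S,a(*p),.012))[:2])
for p in [(355,293),(376,287),(476,383),(438,412)]: print('tray',r(atz(S,a(*p),.03))[:2])
print('hook ends',r(atz(S,a(313,345),.212)),r(atz(S,a(316,410),.2)))
s=sense();Rt=R.from_rotvec(s['orientation']).as_matrix();print(r(Rt))
W=viewer.camera_params('wrist');T=np.eye(4);T[:3,:3]=Rt;T[:3,3]=s['tool_pos']
print(r(np.linalg.inv(T)@W['world_from_camera']),r(W['mtx']))
E
```

```text
griptop tri [ 0.573 -0.246  0.256] [ 0.575 -0.246  0.258]
mount [0.558 0.223 0.045] [0.563 0.219 0.054]
foot [ 0.491 -0.259]
foot [ 0.551 -0.159]
foot [ 0.702 -0.243]
foot [ 0.642 -0.344]
tray [ 0.375 -0.056]
tray [ 0.386 -0.009]
tray [0.692 0.043]
tray [ 0.704 -0.056]
hook ends [ 0.544 -0.224  0.212] [ 0.652 -0.277  0.2  ]
[[ 0.922  0.388 -0.   ]
 [ 0.388 -0.922  0.   ]
 [-0.    -0.    -1.   ]]
[[ 0.001 -0.952 -0.307  0.08 ]
 [ 1.     0.001  0.    -0.001]
 [ 0.    -0.307  0.952  0.02 ]
 [ 0.     0.     0.     1.   ]] [[302.864   0.    257.307]
 [  0.    302.864 191.988]
 [  0.      0.      1.   ]]
```

{"fn": "send_rows", "kwargs": {
  "plan": [
    {"claw": 0,"z": -0.96},
    {"claw": 0,"z": -0.96},
    {"claw": 0,"x": 0.72,"y": -0.126},
    {"claw": 0,"x": 0.72,"y": -0.126},
    {"claw": 0,"x": 0.72,"y": -0.126},
    {"claw": 0,"x": 0.72,"y": -0.126},
    {"claw": 0,"x": 0.72,"y": -0.126},
    {"claw": 0,"x": 0.72,"y": -0.126},
    {"claw": 0,"x": 0.72,"y": -0.126},
    {"claw": 0,"x": 0.72,"y": -0.126},
    {"claw": 0,"x": 0.72,"y": -0.126},
    {"claw": 0,"x": 0.72,"y": -0.126},
    {"claw": 0,"x": 0.72,"y": -0.126},
    {"claw": 0,"x": 0.72,"y": -0.126},
    {"claw": 0,"spin": -0.79},
    {"claw": 0,"spin": -0.79},
    {"claw": 0,"spin": -0.79},
    {"claw": 0,"spin": -0.79},
    {"claw": 0,"spin": -0.79},
    {"claw": 0,"spin": -0.79}
  ]
}}

```text
invalid input
```

{"fn": "send_rows", "kwargs": {
  "plan": [
    {"claw": 0},
    {"claw": 0}
  ]
}}

```text
invalid input
```

```bash
python3 - <<'E'
from h import *
import pickle
s=sense();print(s['clock'],s['tool_pos'],np.round(R.from_rotvec(s['orientation']).as_matrix(),3),s['q'])
P=viewer.camera_params('wrist');im=viewer.capture('wrist');pickle.dump((P,im),open('w1.pkl','wb'))
cv2.imwrite('pics/w1.png',cv2.resize(im[:,:,::-1],(800,600),interpolation=cv2.INTER_CUBIC))
print(viewer.find_in('wrist','grip')[:3])
E
```

```text
0.9 [ 0.20385537 -0.48380146  0.40471106] [[ 0.922  0.388 -0.   ]
 [ 0.388 -0.922  0.   ]
 [-0.    -0.    -1.   ]] [-1.39538873e+00  3.12886834e-01  1.49774209e+00 -8.04050857e-06
  1.33099358e+00 -2.23439475e-01]
[]
```

View pics/w1.png

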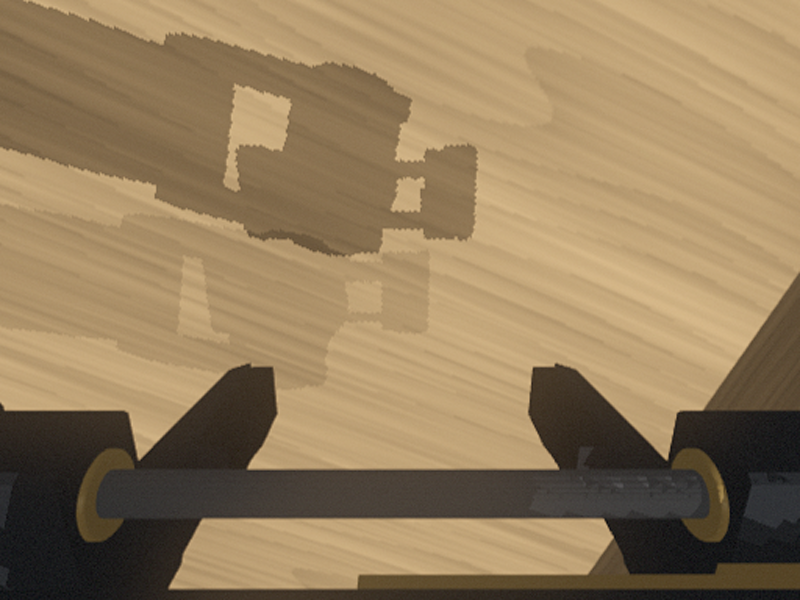

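{"fn": "send_rows", "kwargs": {
  "plan": [
    {"claw": 0,"x": 0,"y": 0,"z": -0.96,"spin": 0},
    {"claw": 0,"x": 0,"y": 0,"z": -0.96,"spin": 0},
    {"claw": 0,"x": 0.72,"y": -0.126,"z": 0,"spin": 0},
    {"claw": 0,"x": 0.72,"y": -0.126,"z": 0,"spin": 0},
    {"claw": 0,"x": 0.72,"y": -0.126,"z": 0,"spin": 0},
    {"claw": 0,"x": 0.72,"y": -0.126,"z": 0,"spin": 0},
    {"claw": 0,"x": 0.72,"y": -0.126,"z": 0,"spin": 0},
    {"claw": 0,"x": 0.72,"y": -0.126,"z": 0,"spin": 0},
    {"claw": 0,"x": 0.72,"y": -0.126,"z": 0,"spin": 0},
    {"claw": 0,"x": 0.72,"y": -0.126,"z": 0,"spin": 0},
    {"claw": 0,"x": 0.72,"y": -0.126,"z": 0,"spin": 0},
    {"claw": 0,"x": 0.72,"y": -0.126,"z": 0,"spin": 0},
    {"claw": 0,"x": 0.72,"y": -0.126,"z": 0,"spin": 0},
    {"claw": 0,"x": 0.72,"y": -0.126,"z": 0,"spin": 0},
    {"claw": 0,"x": 0,"y": 0,"z": 0,"spin": -0.79},
    {"claw": 0,"x": 0,"y": 0,"z": 0,"spin": -0.79},
    {"claw": 0,"x": 0,"y": 0,"z": 0,"spin": -0.79},
    {"claw": 0,"x": 0,"y": 0,"z": 0,"spin": -0.79},
    {"claw": 0,"x": 0,"y": 0,"z": 0,"spin": -0.79},
    {"claw": 0,"x": 0,"y": 0,"z": 0,"spin": -0.79}
  ],
  "newtons": 30
}}

```text
clock: 3.0
tool_pos: [0.5726, -0.2464, 0.5006]
orientation: [-2.706, -1.595, 0.0]
contact_force: [-0.1, -0.1, 0.1]
gripper_width: 0.998
finger_force: 0.0
```

{"fn": "send_rows", "kwargs": {
  "plan": [
    {"claw": 0,"x": 0,"y": 0,"z": 0,"spin": 0},
    {"claw": 0,"x": 0,"y": 0,"z": 0,"spin": 0}
  ],
  "newtons": 30
}}

```text
clock: 3.2
tool_pos: [0.5726, -0.2464, 0.5007]
orientation: [-2.712, -1.585, 0.0]
contact_force: [0.4, -0.4, -0.2]
gripper_width: 1.004
finger_force: 0.0
```

```bash
python3 - <<'E'
from h import *
import pickle
s=sense();print(s['clock'],s['tool_pos'],np.round(R.from_rotvec(s['orientation']).as_matrix(),3),s['q'])
P=viewer.camera_params('wrist');im=viewer.capture('wrist');pickle.dump((P,im),open('w1.pkl','wb'))
cv2.imwrite('pics/w2.png',cv2.resize(im[:,:,::-1],(800,600),interpolation=cv2.INTER_CUBIC))
print(viewer.find_in('wrist','grip')[:3])
E
```

```text
3.2 [ 0.57262456 -0.2463951   0.50065013] [[ 0.491  0.871 -0.   ]
 [ 0.871 -0.491  0.   ]
 [ 0.    -0.    -1.   ]] [-5.94006675e-01  5.06843857e-01  9.72405973e-01  1.29251830e-05
  1.66247946e+00 -8.09338315e-02]
[{'pixel': [263.4, 160.6], 'p': 0.85}, {'pixel': [92.1, 184.3], 'p': 0.72}, {'pixel': [184.4, 221.5], 'p': 0.67}]
```

View pics/w2.png

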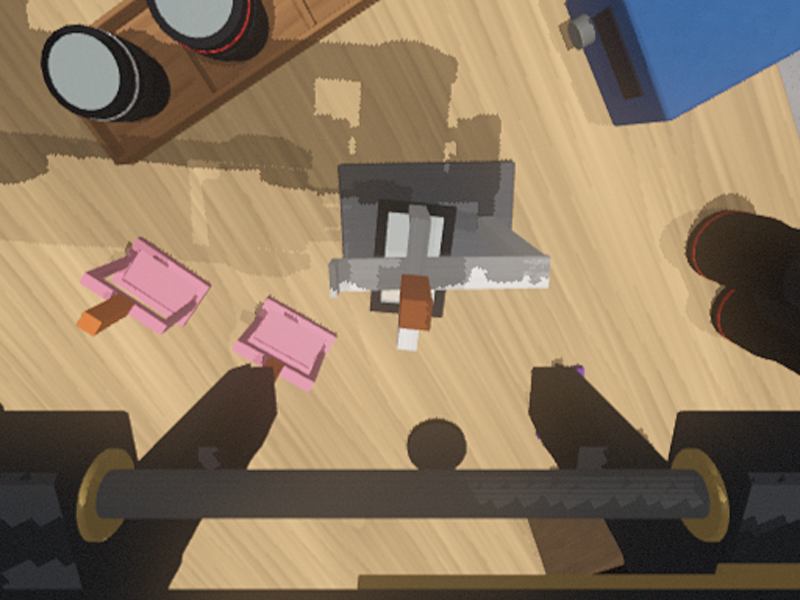

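The hung magnifier is in the middle: grip top (bright) at (408,340), hook strip running from (335,275) to (550,273), frame around (410,255). The pink look-alikes are at left, clear of the fingers. I'll zoom in on the grip and overlay a model.

```bash
python3 - <<'E'
from h import *
import pickle
P,im=pickle.load(open('w1.pkl','rb'))
c=atz(P,np.array([408.5,339.5])/1.5625,.258); print(c)
for a in [(330,262),(549,258),(330,290),(549,288)]: print(atz(P,np.array(a)/1.5625,.2).round(4))
big=cv2.resize(im[95:235,200:365,::-1],None,fx=4.2,fy=4.2,interpolation=cv2.INTER_CUBIC)
def draw(cx,cy,yaw,col):
    rot=R.from_euler('z',yaw,degrees=True).as_matrix()
    def loop(pts):
        q=(proj(P,(rot@np.array(pts,float).T/1000).T+[cx,cy,.132])-[200,95]+.5)*4.2
        cv2.polylines(big,[q.round().astype(int)],True,col,1)
    b=lambda x,y,z:[(-x,-y,z),(x,-y,z),(x,y,z),(-x,y,z)]
    loop(b(8,8,126));loop(b(8,8,76));loop(b(6,41,76));loop(b(28,42,8))
draw(c[0],c[1],-29.4,(0,255,0))
cv2.imwrite('pics/w2z.png',big)
E
```

```text
[ 0.56909421 -0.25866383  0.258     ]
[ 0.5412 -0.2125  0.2   ]
[ 0.658  -0.2753  0.2   ]
[ 0.5318 -0.2275  0.2   ]
[ 0.6503 -0.2927  0.2   ]
```

View pics/w2z.png

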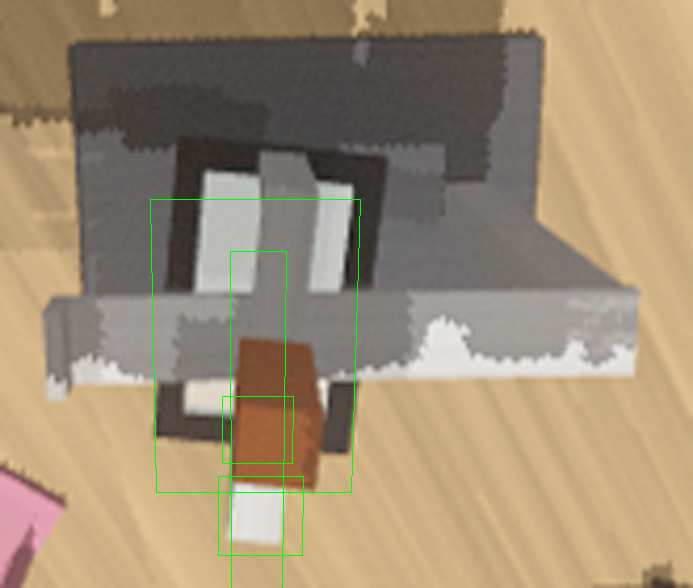

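The white patch is the sunlit end of the crossbar. The grip top is the orange square near (274,446) in the zoom, with the frame corners at (180,137), (386,155), (155,437) and (350,452). I'll fit the pose to these points.

```bash
python3 - <<'E'
from h import *
import pickle
from scipy.optimize import least_squares
P,im=pickle.load(open('w1.pkl','rb'))
pts=[((180,137),(-28,42,8)),((386,155),(28,42,8)),((155,437),(-28,-42,8)),((350,452),(28,-42,8)),
((260,152),(-6,41,76)),((305,153),(6,41,76)),((230,541),(-6,-41,76)),((283,545),(6,-41,76)),
((233,403),(-8,8,126)),((232,484),(-8,-8,126)),((316,490),(8,-8,126)),((240,340),(-8,8,76))]
px=np.array([p[0] for p in pts])/4.2+[200,95]-.5; M=np.array([p[1] for p in pts])/1000
f=lambda v:(proj(P,(R.from_euler('z',v[3]).as_matrix()@M.T).T+v[:3])-px).ravel()
for loss in ['linear','soft_l1']:
    r=least_squares(f,[.57,-.25,.132,-.5],loss=loss); print(r.x[:3].round(4),np.degrees(r.x[3]).round(2)); 
print(f(r.x).reshape(-1,2).round(1).tolist())
v=r.x
big=cv2.resize(im[95:235,200:365,::-1],None,fx=4.2,fy=4.2,interpolation=cv2.INTER_CUBIC)
b=lambda x,y,z:[(-x,-y,z),(x,-y,z),(x,y,z),(-x,y,z)]
for l in [b(8,8,126),b(8,8,76),b(6,41,76),b(28,42,8)]:
    q=(proj(P,(R.from_euler('z',v[3]).as_matrix()@(np.array(l).T/1000)).T+v[:3])-[200,95]+.5)*4.2
    cv2.polylines(big,[q.round().astype(int)],True,(0,255,0),1)
cv2.imwrite('pics/w2y.png',big)
E
```

```text
[ 0.5805 -0.2439  0.1438] -33.41
[ 0.5791 -0.2469  0.1358] -33.74
[[-2.0, -0.5], [-0.0, -0.8], [-0.3, 0.5], [0.7, 0.4], [-0.3, 6.8], [2.6, 7.6], [0.0, -0.3], [-0.2, -0.4], [0.8, -0.4], [-0.5, 0.0], [0.2, 0.1], [-0.6, -1.8]]
```

View pics/w2y.png

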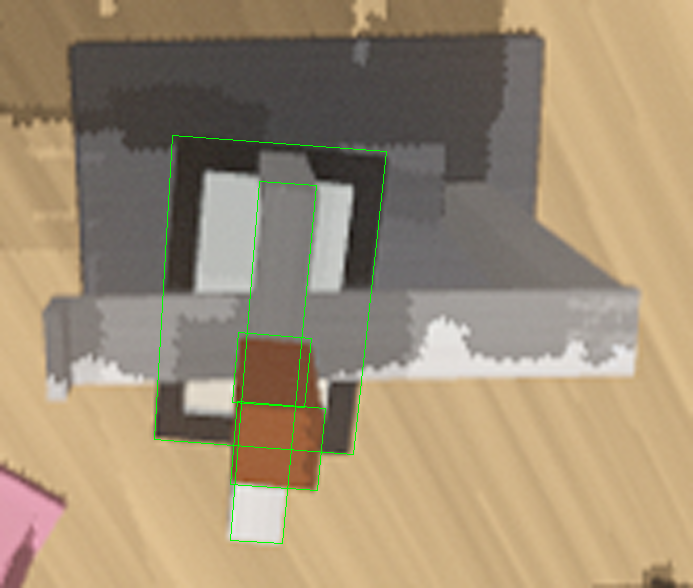

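The fit holds: magnifier at (0.579, -0.247), underside z about 0.134, yaw -33.7°. Before grasping, I'll take a quick wrist view of the silver camera while nothing blocks it.

{"fn": "send_rows", "kwargs": {
  "plan": [
    {"claw": 0,"x": 0.77,"y": -0.46,"z": 0,"spin": 0},
    {"claw": 0,"x": 0.77,"y": -0.46,"z": 0,"spin": 0},
    {"claw": 0,"x": 0.77,"y": -0.46,"z": 0,"spin": 0},
    {"claw": 0,"x": 0.77,"y": -0.46,"z": 0,"spin": 0},
    {"claw": 0,"x": 0.77,"y": -0.46,"z": 0,"spin": 0},
    {"claw": 0,"x": 0.77,"y": -0.46,"z": 0,"spin": 0},
    {"claw": 0,"x": 0.77,"y": -0.46,"z": 0,"spin": 0},
    {"claw": 0,"x": 0.77,"y": -0.46,"z": 0,"spin": 0},
    {"claw": 0,"x": 0.77,"y": -0.46,"z": 0,"spin": 0},
    {"claw": 0,"x": 0.77,"y": -0.46,"z": 0,"spin": 0},
    {"claw": 0,"x": 0.77,"y": -0.46,"z": 0,"spin": 0},
    {"claw": 0,"x": 0,"y": 0,"z": 0,"spin": 0},
    {"claw": 0,"x": 0,"y": 0,"z": 0,"spin": 0}
  ],
  "newtons": 30
}}

```text
clock: 4.6
tool_pos: [0.5585, 0.2474, 0.5005]
orientation: [2.71, 1.59, -0.001]
contact_force: [0.7, 0.4, 0.3]
gripper_width: 1.0
finger_force: 0.0
```

```bash
python3 - <<'E'
from h import *
import pickle
s=sense();print(s['clock'],s['tool_pos'],s['q'])
P=viewer.camera_params('wrist');im=viewer.capture('wrist');pickle.dump((P,im),open('w3.pkl','wb'))
c=[256,150]
print([(d['pixel'],d['p']) for n in ('mount','silver_camera') for d in viewer.find_in('wrist',n)[:2]])
p=proj(P,[.563,.219,.054])[0];print(p)
x0,y0=[int(round(v)) for v in (p-[80,70])]; x0=max(x0,0);y0=max(y0,0)
cr=im[y0:y0+140,x0:x0+160,::-1];print(x0,y0,cr.shape)
cv2.imwrite('pics/w3z.png',cv2.resize(cr,None,fx=4.2,fy=4.2,interpolation=cv2.INTER_CUBIC))
E
```

```text
4.6 [0.55849716 0.24736522 0.50045824] [ 2.25411851e-01  4.74133273e-01  1.02253048e+00 -2.58035911e-04
  1.64526850e+00  7.35113043e-01]
[([270.7, 156.2], 0.71), ([269.5, 161.1], 0.88), ([320.7, 284.7], 0.56)]
[269.78898314 169.10009496]
190 99 (140, 160, 3)
```

View pics/w3z.png

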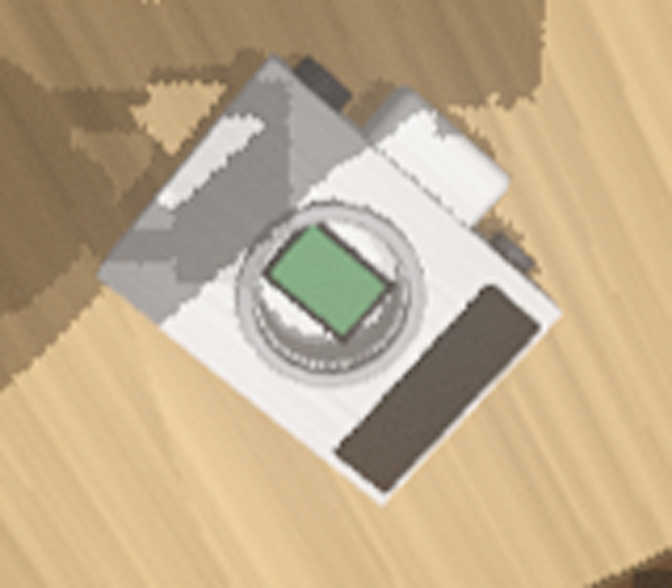

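The silver camera is clear: mount ring centre near (331,294) in this crop, body corners at (275,57), (560,313), (383,503) and (98,275), hump at upper right (+x), grip strip at lower right (-y).

```bash
python3 - <<'E'
from h import *
import pickle
from scipy.optimize import least_squares
P,im=pickle.load(open('w3.pkl','rb'))
pts=[((560,313),(48,-67,46)),((383,503),(-48,-67,46)),((98,275),(-48,67,46)),((275,57),(48,67,46))]
px=np.array([p[0] for p in pts])/4.2+[190,99]-.5; M=np.array([p[1] for p in pts])/1000
f=lambda v:(proj(P,(R.from_euler('z',v[3]).as_matrix()@M.T).T+v[:3])-px).ravel()
r=least_squares(f,[.56,.22,0,.1]); v=r.x; print(v[:3].round(4),np.degrees(v[3]).round(2),f(v).round(1))
r2=least_squares(lambda w:f([w[0],w[1],0,w[2]]),[.56,.22,.1]);print(r2.x[:2].round(4),np.degrees(r2.x[2]).round(2),r2.fun.round(1))
w=r2.x
for e in [(331,294),(235,294),(427,294),(331,200),(331,388)]: print(atz(P,np.array(e)/4.2+[190,99]-.5,.054).round(4))
# ring fit, outer circle overlay
a=np.linspace(0,2*np.pi,60)
ring=lambda r,z:np.c_[w[0]+r*np.cos(a),w[1]+r*np.sin(a),0*a+z]
pr=(proj(P,ring(.033,.054))-[190,99]+.5)*4.2;print('ring extent',pr.min(0),pr.max(0))
s=sense();Rt=R.from_rotvec(s['orientation']).as_matrix();print(s['tool_pos'],'to grip (tool axes units)',(Rt.T@(np.array([.579,-.247,.42])-s['tool_pos'])/.05).round(3))
E
```

```text
[ 0.5607  0.2183 -0.0042] 20.37 [ 0.5 -0.2 -0.3 -0.1 -0.1 -0.3 -0.1  0.5]
[0.561  0.2192] 20.36 [ 1.1 -0.1 -0.2  0.4 -0.6 -0.3 -0.3  0. ]
[0.5616 0.2208 0.054 ]
[0.5328 0.2369 0.054 ]
[0.5903 0.2048 0.054 ]
[0.577  0.2492 0.054 ]
[0.5454 0.191  0.054 ]
ring extent [235.9860275  203.06695992] [427.83397259 390.09720316]
[0.55884285 0.24561349 0.500857  ] to grip (tool axes units) [-8.39   5.18   1.619]
```

{"fn": "send_rows", "kwargs": {
  "plan": [
    {"claw": 0,"x": -0.763,"y": 0.471,"z": 0,"spin": 0},
    {"claw": 0,"x": -0.763,"y": 0.471,"z": 0,"spin": 0},
    {"claw": 0,"x": -0.763,"y": 0.471,"z": 0,"spin": 0},
    {"claw": 0,"x": -0.763,"y": 0.471,"z": 0,"spin": 0},
    {"claw": 0,"x": -0.763,"y": 0.471,"z": 0,"spin": 0},
    {"claw": 0,"x": -0.763,"y": 0.471,"z": 0,"spin": 0},
    {"claw": 0,"x": -0.763,"y": 0.471,"z": 0,"spin": 0},
    {"claw": 0,"x": -0.763,"y": 0.471,"z": 0,"spin": 0},
    {"claw": 0,"x": -0.763,"y": 0.471,"z": 0,"spin": 0},
    {"claw": 0,"x": -0.763,"y": 0.471,"z": 0,"spin": 0},
    {"claw": 0,"x": -0.763,"y": 0.471,"z": 0,"spin": 0},
    {"claw": 0,"x": 0,"y": 0,"z": 0.7,"spin": 0.54},
    {"claw": 0,"x": 0,"y": 0,"z": 0.7,"spin": 0},
    {"claw": 0,"x": 0,"y": 0,"z": 0,"spin": 0},
    {"claw": 0,"x": 0,"y": 0,"z": 0,"spin": 0}
  ],
  "newtons": 30
}}

```text
clock: 6.25
tool_pos: [0.5794, -0.2466, 0.432]
orientation: [2.768, 1.484, 0.001]
contact_force: [-0.8, -0.4, 0.5]
gripper_width: 0.999
finger_force: 0.0
```

```bash
python3 - <<'E'
from h import *
import pickle
s=sense();Rt=R.from_rotvec(s['orientation']).as_matrix();print(s['clock'],s['tool_pos'],Rt.round(4).tolist())
P=viewer.camera_params('wrist');im=viewer.capture('wrist')
print('err',(Rt.T@(np.array([.579,-.247,.3845])-s['tool_pos'])/.05).round(3), np.degrees(np.arctan2(Rt[1,0],Rt[0,0])))
x0,y0=170,120
big=cv2.resize(im[y0:y0+150,x0:x0+170,::-1],None,fx=4,fy=4,interpolation=cv2.INTER_CUBIC)
b=lambda x,y,z:[(-x,-y,z),(x,-y,z),(x,y,z),(-x,y,z)]
for l in [b(8,8,126),b(8,8,76),b(6,41,76),b(28,42,8)]:
    q=(proj(P,(R.from_euler('z',-33.7,degrees=True).as_matrix()@(np.array(l).T/1000)).T+[.579,-.247,.132])-[x0,y0]+.5)*4
    cv2.polylines(big,[q.round().astype(int)],True,(0,255,0),1)
cv2.imwrite('pics/w4.png',big)
E
```

```text
6.25 [ 0.57940583 -0.24660088  0.43204272] [[0.5535, 0.8329, 0.0006], [0.8329, -0.5535, -0.0004], [-0.0, 0.0007, -1.0]]
err [-0.011 -0.003  0.951] 56.39423070857988
```

View pics/w4.png

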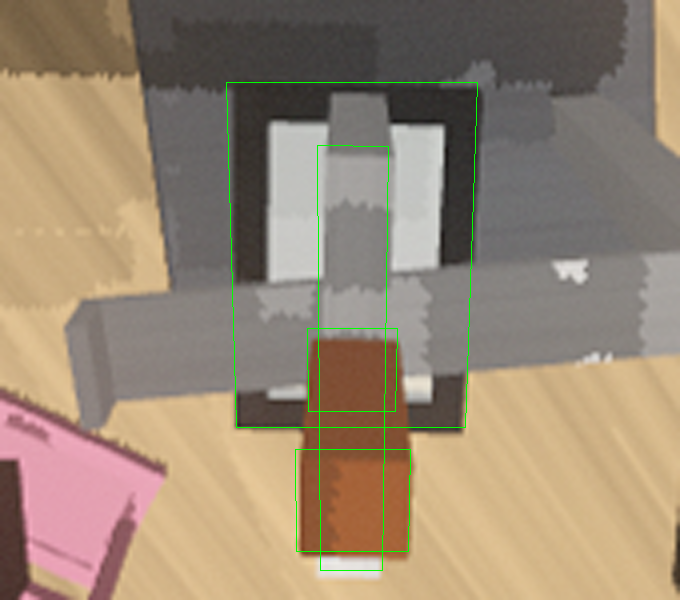

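The overlay matches the picture: grip top at (355,502) in the crop against a predicted (353,500). Descending and closing.

{"fn": "send_rows", "kwargs": {
  "plan": [
    {"claw": 0,"x": 0,"y": 0,"z": 0.35,"spin": 0},
    {"claw": 0,"x": 0,"y": 0,"z": 0.35,"spin": 0},
    {"claw": 0,"x": 0,"y": 0,"z": 0.25,"spin": 0},
    {"claw": 0,"x": 0,"y": 0,"z": 0,"spin": 0},
    {"claw": 1,"x": 0,"y": 0,"z": 0,"spin": 0},
    {"claw": 1,"x": 0,"y": 0,"z": 0,"spin": 0},
    {"claw": 1,"x": 0,"y": 0,"z": 0,"spin": 0},
    {"claw": 1,"x": 0,"y": 0,"z": 0,"spin": 0},
    {"claw": 1,"x": 0,"y": 0,"z": 0,"spin": 0},
    {"claw": 1,"x": 0,"y": 0,"z": 0,"spin": 0},
    {"claw": 1,"x": 0,"y": 0,"z": 0,"spin": 0},
    {"claw": 1,"x": 0,"y": 0,"z": 0,"spin": 0}
  ],
  "newtons": 30
}}

```text
clock: 7.5
tool_pos: [0.5798, -0.246, 0.3832]
orientation: [2.768, 1.486, 0.0]
contact_force: [-0.6, 0.5, 0.0]
gripper_width: 0.293
finger_force: 0.0
```

{"fn": "send_rows", "kwargs": {
  "plan": [
    {"claw": 1,"x": 0,"y": 0,"z": 0,"spin": 0},
    {"claw": 1,"x": 0,"y": 0,"z": 0,"spin": 0},
    {"claw": 1,"x": 0,"y": 0,"z": 0,"spin": 0},
    {"claw": 1,"x": 0,"y": 0,"z": 0,"spin": 0},
    {"claw": 1,"x": 0,"y": 0,"z": 0,"spin": 0}
  ],
  "newtons": 30
}}

```text
clock: 8.0
tool_pos: [0.5798, -0.246, 0.3833]
orientation: [2.768, 1.486, 0.0]
contact_force: [0.8, -1.0, -0.2]
gripper_width: 0.173
finger_force: 29.9
```

{"fn": "send_rows", "kwargs": {
  "plan": [
    {"claw": 1,"x": 0,"y": 0,"z": -0.12,"spin": 0},
    {"claw": 1,"x": 0,"y": 0,"z": -0.16,"spin": 0},
    {"claw": 1,"x": 0,"y": 0,"z": -0.16,"spin": 0},
    {"claw": 1,"x": 0,"y": 0,"z": -0.16,"spin": 0},
    {"claw": 1,"x": 0,"y": 0,"z": 0,"spin": 0},
    {"claw": 1,"x": 0,"y": 0,"z": 0,"spin": 0}
  ],
  "newtons": 30
}}

```text
clock: 8.6
tool_pos: [0.5797, -0.2459, 0.4133]
orientation: [2.768, 1.486, 0.0]
contact_force: [0.4, -0.4, -1.6]
gripper_width: 0.178
finger_force: 29.9
```

```bash
python3 - <<'E'
from h import *
s=sense();print(s['clock'],s['tool_pos'],s['contact_force'],s['torque'],s['gripper_width'])
P=viewer.camera_params('wrist');im=viewer.capture('wrist')
z=s['tool_pos'][2]-.147-.105
x0,y0=120,100
big=cv2.resize(im[y0:y0+190,x0:x0+260,::-1],None,fx=3,fy=3,interpolation=cv2.INTER_CUBIC)
b=lambda x,y,z:[(-x,-y,z),(x,-y,z),(x,y,z),(-x,y,z)]
for l in [b(8,8,126),b(8,8,76),b(6,41,76),b(28,42,8)]:
    q=(proj(P,(R.from_euler('z',-33.7,degrees=True).as_matrix()@(np.array(l).T/1000)).T+[*s['tool_pos'][:2],z])-[x0,y0]+.5)*3
    cv2.polylines(big,[q.round().astype(int)],True,(0,255,0),1)
cv2.imwrite('pics/w5.png',big)
E
```

```text
8.6 [ 0.57973054 -0.24594992  0.41328433] [ 0.41335192 -0.43154934 -1.59527759] [-0.03220982 -0.01672727  0.06005162] 0.17766293096807304
```

View pics/w5.png

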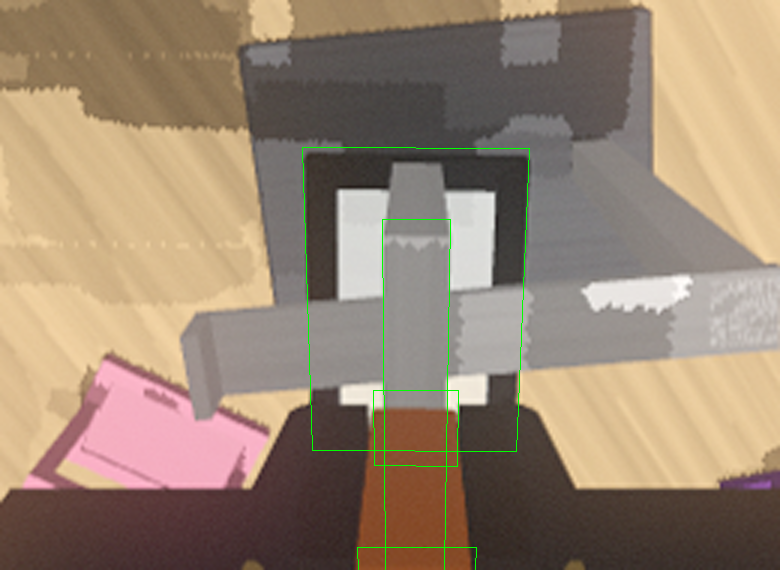

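Held and lifted 30 mm (wrist force matches 0.16 kg), with the crossbar above the strip and the lip near (195,365). Now drawing it along the hook toward the lip.

{"fn": "send_rows", "kwargs": {
  "plan": [
    {"claw": 1,"x": -0.012,"y": -0.15,"z": 0,"spin": 0},
    {"claw": 1,"x": -0.024,"y": -0.3,"z": 0,"spin": 0},
    {"claw": 1,"x": -0.024,"y": -0.3,"z": 0,"spin": 0},
    {"claw": 1,"x": -0.024,"y": -0.3,"z": 0,"spin": 0},
    {"claw": 1,"x": -0.024,"y": -0.3,"z": 0,"spin": 0},
    {"claw": 1,"x": -0.024,"y": -0.3,"z": 0,"spin": 0},
    {"claw": 1,"x": -0.024,"y": -0.3,"z": 0,"spin": 0},
    {"claw": 1,"x": -0.024,"y": -0.3,"z": 0,"spin": 0},
    {"claw": 1,"x": -0.018,"y": -0.25,"z": 0,"spin": 0},
    {"claw": 1,"x": 0,"y": -0.1,"z": 0,"spin": 0},
    {"claw": 1,"x": 0,"y": 0,"z": 0,"spin": 0},
    {"claw": 1,"x": 0,"y": 0,"z": -0.25,"spin": 0},
    {"claw": 1,"x": 0,"y": 0,"z": -0.4,"spin": 0},
    {"claw": 1,"x": 0,"y": 0,"z": -0.15,"spin": 0},
    {"claw": 1,"x": 0,"y": 0,"z": 0,"spin": 0}
  ],
  "newtons": 30
}}

```text
clock: 10.15
tool_pos: [0.4661, -0.1825, 0.4537]
orientation: [2.767, 1.485, 0.001]
contact_force: [0.6, 0.7, -3.0]
gripper_width: 0.179
finger_force: 29.9
```

```bash
python3 - <<'E'
from h import *
s=sense();Rt=R.from_rotvec(s['orientation']).as_matrix();print(s['clock'],s['tool_pos'],s['contact_force'],np.degrees(np.arctan2(Rt[1,0],Rt[0,0])))
print((Rt.T@(np.array([.5613,.220,.453])-s['tool_pos'])/.05).round(3))
E
```

```text
10.15 [ 0.46614118 -0.18254763  0.45374534] [ 0.6049827   0.70009442 -3.03789098] 56.44608180679799
[ 7.761 -2.864  0.01 ]
```

{"fn": "send_rows", "kwargs": {
  "plan": [
    {"claw": 1,"x": 0.25,"y": -0.09,"z": 0,"spin": 0},
    {"claw": 1,"x": 0.5,"y": -0.185,"z": 0,"spin": 0},
    {"claw": 1,"x": 0.5,"y": -0.185,"z": 0,"spin": 0},
    {"claw": 1,"x": 0.5,"y": -0.185,"z": 0,"spin": 0},
    {"claw": 1,"x": 0.5,"y": -0.185,"z": 0,"spin": 0},
    {"claw": 1,"x": 0.5,"y": -0.185,"z": 0,"spin": 0},
    {"claw": 1,"x": 0.5,"y": -0.185,"z": 0,"spin": 0},
    {"claw": 1,"x": 0.5,"y": -0.185,"z": 0,"spin": 0},
    {"claw": 1,"x": 0.5,"y": -0.185,"z": 0,"spin": 0},
    {"claw": 1,"x": 0.5,"y": -0.185,"z": 0,"spin": 0},
    {"claw": 1,"x": 0.5,"y": -0.185,"z": 0,"spin": 0},
    {"claw": 1,"x": 0.5,"y": -0.185,"z": 0,"spin": 0},
    {"claw": 1,"x": 0.5,"y": -0.185,"z": 0,"spin": 0},
    {"claw": 1,"x": 0.5,"y": -0.185,"z": 0,"spin": 0},
    {"claw": 1,"x": 0.5,"y": -0.185,"z": 0,"spin": 0},
    {"claw": 1,"x": 0.26,"y": -0.18,"z": 0,"spin": 0}
  ],
  "newtons": 30
}}

```text
clock: 11.75
tool_pos: [0.5542, 0.2119, 0.4518]
orientation: [-2.766, -1.487, 0.003]
contact_force: [0.2, 0.1, -1.9]
gripper_width: 0.175
finger_force: 29.9
```

{"fn": "send_rows", "kwargs": {
  "plan": [
    {"claw": 1,"x": 0,"y": 0,"z": 0,"spin": -0.25},
    {"claw": 1,"x": 0,"y": 0,"z": 0,"spin": -0.5},
    {"claw": 1,"x": 0,"y": 0,"z": 0,"spin": -0.5},
    {"claw": 1,"x": 0,"y": 0,"z": 0,"spin": -0.5},
    {"claw": 1,"x": 0,"y": 0,"z": 0,"spin": -0.5},
    {"claw": 1,"x": 0,"y": 0,"z": 0,"spin": -0.5},
    {"claw": 1,"x": 0,"y": 0,"z": 0,"spin": -0.5},
    {"claw": 1,"x": 0,"y": 0,"z": 0,"spin": -0.5},
    {"claw": 1,"x": 0,"y": 0,"z": 0,"spin": -0.5},
    {"claw": 1,"x": 0,"y": 0,"z": 0,"spin": -0.5},
    {"claw": 1,"x": 0,"y": 0,"z": 0,"spin": -0.5},
    {"claw": 1,"x": 0,"y": 0,"z": 0,"spin": -0.5},
    {"claw": 1,"x": 0,"y": 0,"z": 0,"spin": -0.5},
    {"claw": 1,"x": 0,"y": 0,"z": 0,"spin": -0.5},
    {"claw": 1,"x": 0,"y": 0,"z": 0,"spin": -0.01},
    {"claw": 1,"x": 0,"y": 0,"z": 0.4,"spin": 0},
    {"claw": 1,"x": 0,"y": 0,"z": 0.5,"spin": 0},
    {"claw": 1,"x": 0,"y": 0,"z": 0.4,"spin": 0},
    {"claw": 1,"x": 0,"y": 0,"z": 0.3,"spin": 0},
    {"claw": 1,"x": 0,"y": 0,"z": 0,"spin": 0}
  ],
  "newtons": 30
}}

```text
clock: 13.75
tool_pos: [0.5539, 0.2097, 0.3709]
orientation: [-1.79, -2.578, 0.005]
contact_force: [-0.4, 0.4, -1.5]
gripper_width: 0.18
finger_force: 29.9
```

```bash
python3 - <<'E'
from h import *
import pickle
s=sense();Rt=R.from_rotvec(s['orientation']).as_matrix();print(s['clock'],s['tool_pos'],s['contact_force'],np.degrees(np.arctan2(Rt[1,0],Rt[0,0])),Rt[:,2])
print((Rt.T@(np.array([.5613,.220,.321])-s['tool_pos'])/.05).round(3))
D={}
yaw=np.degrees(np.arctan2(Rt[1,0],Rt[0,0]))-90.1
out=[]
for n,(x0,y0,w,h,k) in {'wrist':(120,90,270,190,2.2),'scene':(280,135,100,95,4.0),'side':(180,200,90,90,4.0)}.items():
    P=viewer.camera_params(n);im=viewer.capture(n);D[n]=(P,im)
    big=cv2.resize(im[y0:y0+h,x0:x0+w,::-1],None,fx=k,fy=k,interpolation=cv2.INTER_CUBIC)
    def L(pts,o,a,c):
        q=(proj(P,(R.from_euler('z',a,degrees=True).as_matrix()@(np.array(pts).T/1000)).T+o)-[x0,y0]+.5)*k
        cv2.polylines(big,[q.round().astype(int)],True,c,1)
    b=lambda x,y,z:[(-x,-y,z),(x,-y,z),(x,y,z),(-x,y,z)]
    o=[*s['tool_pos'][:2],s['tool_pos'][2]-.252]
    if n=='wrist':
      for l in [b(8,8,76),b(6,41,76),b(28,42,8)]: L(l,o,yaw,(0,255,0))
    L(b(48,67,46),[.5613,.220,0],20.4,(255,0,255))
    L([(33*np.cos(t),33*np.sin(t),54) for t in np.linspace(0,6.28,50)],[.5613,.220,0],20.4,(255,0,255))
    out.append(big)
pickle.dump((s,D),open('w6.pkl','wb'))
H=max(o.shape[0] for o in out[1:])
bot=np.hstack([cv2.copyMakeBorder(o,0,H-o.shape[0],0,0,cv2.BORDER_CONSTANT) for o in out[1:]])
cv2.imwrite('pics/w6.png',bot); cv2.imwrite('pics/w6w.png',out[0]); print(bot.shape,out[0].shape)
E
```

```text
13.75 [0.55386519 0.20969804 0.37092021] [-0.353816    0.43007037 -1.54089433] 110.43571180191051 [-4.56246565e-03 -7.76995674e-04 -9.99989290e-01]
[0.14  0.216 0.998]
(380, 760, 3) (418, 594, 3)
```

View pics/w6.png

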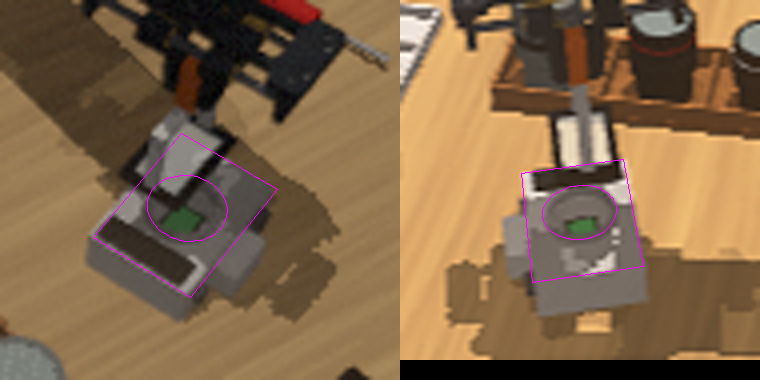

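View pics/w6w.png

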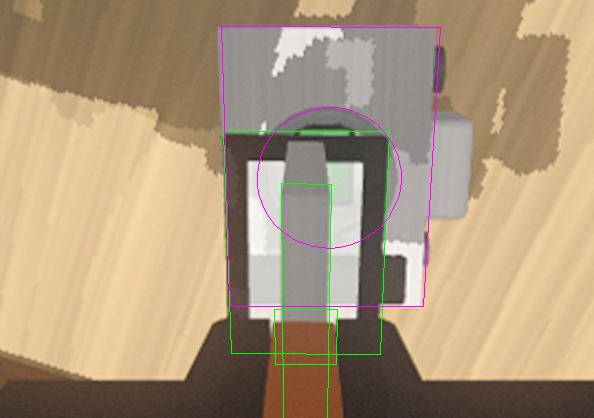

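In the wrist view the camera and ring overlay sits on the real camera (ring arc at row 107). The magnifier hangs level, about 2.4 mm toward -x of the tool relative to the grasp point. The tool is still about 13 mm short laterally, so I'll correct that first and then lower.

{"fn": "send_rows", "kwargs": {
  "plan": [
    {"claw": 1,"x": 0.09,"y": 0.1,"z": 0,"spin": 0},
    {"claw": 1,"x": 0.098,"y": 0.112,"z": 0,"spin": 0},
    {"claw": 1,"x": 0,"y": 0,"z": 0,"spin": 0},
    {"claw": 1,"x": 0,"y": 0,"z": 0.2,"spin": 0},
    {"claw": 1,"x": 0,"y": 0,"z": 0.2,"spin": 0},
    {"claw": 1,"x": 0,"y": 0,"z": 0.2,"spin": 0},
    {"claw": 1,"x": 0,"y": 0,"z": 0.1,"spin": 0},
    {"claw": 1,"x": 0,"y": 0,"z": 0,"spin": 0},
    {"claw": 1,"x": 0,"y": 0,"z": 0,"spin": 0}
  ],
  "newtons": 30
}}

```text
clock: 14.8
tool_pos: [0.561, 0.2221, 0.3384]
orientation: [1.79, 2.581, 0.0]
contact_force: [0.0, -0.1, -1.6]
gripper_width: 0.176
finger_force: 29.9
```

```bash
cat > fin.py <<'E'
from h import *
s=sense();Rt=R.from_rotvec(s['orientation']).as_matrix();t=np.array(s['tool_pos']);print(s['clock'],t,s['contact_force'],np.degrees(np.arctan2(Rt[1,0],Rt[0,0])),Rt[:,2])
print('togo',(Rt.T@(np.array([.5605,.2222,.3204])-t)/.05).round(3))
yaw=np.degrees(np.arctan2(Rt[1,0],Rt[0,0]))-90
P=viewer.camera_params('wrist');im=viewer.capture('wrist');x0,y0,k=110,60,2.6
big=cv2.resize(im[y0:y0+220,x0:x0+290,::-1],None,fx=k,fy=k,interpolation=cv2.INTER_CUBIC)
def L(pts,o,a,c):
    q=(proj(P,(R.from_euler('z',a,degrees=True).as_matrix()@(np.array(pts).T/1000)).T+o)-[x0,y0]+.5)*k
    cv2.polylines(big,[q.round().astype(int)],True,c,1)
b=lambda x,y,z:[(-x,-y,z),(x,-y,z),(x,y,z),(-x,y,z)]
o=t-.0024*Rt[:,0]-[0,0,.2512]
for l in [b(8,8,76),b(6,41,76),b(28,42,8)]: L(l,o,yaw,(0,255,0))
m=[.5613,.220,0]
L(b(48,67,46),m,20.4,(255,0,255));L([(33*np.cos(a),33*np.sin(a),54) for a in np.linspace(0,6.28,50)],m,20.4,(255,0,255))
import sys;cv2.imwrite(sys.argv[1],big)
E
python3 fin.py pics/w7.png
```

```text
14.8 [0.56100264 0.22206161 0.33839012] [ 0.0021835  -0.09776459 -1.57811226] 110.52213366399036 [ 2.89759037e-04  8.27238329e-05 -9.99999955e-01]
togo [ 0.006 -0.009  0.36 ]
```

{"fn": "send_rows", "kwargs": {
  "plan": [
    {"claw": 1,"x": 0.006,"y": -0.009,"z": 0.12,"spin": 0.015},
    {"claw": 1,"x": 0,"y": 0,"z": 0.12,"spin": 0},
    {"claw": 1,"x": 0,"y": 0,"z": 0.08,"spin": 0},
    {"claw": 1,"x": 0,"y": 0,"z": 0.04,"spin": 0},
    {"claw": 1,"x": 0,"y": 0,"z": 0,"spin": 0},
    {"claw": 1,"x": 0,"y": 0,"z": 0,"spin": 0},
    {"claw": 1,"x": 0,"y": 0,"z": 0,"spin": 0}
  ],
  "newtons": 30
}}

```text
clock: 15.55
tool_pos: [0.5604, 0.2222, 0.3204]
orientation: [1.793, 2.58, 0.001]
contact_force: [0.8, -0.5, -2.0]
gripper_width: 0.178
finger_force: 29.9
```

```bash
python3 fin.py pics/w8.png; python3 - <<'E'
from h import *
# numeric check: dark outer edge of the frame's far side vs prediction, and side edges, in the wrist picture
s=sense();Rt=R.from_rotvec(s['orientation']).as_matrix();t=np.array(s['tool_pos'])
P=viewer.camera_params('wrist');g=cv2.cvtColor(viewer.capture('wrist'),cv2.COLOR_RGB2GRAY).astype(int)
o=t-.0024*Rt[:,0]-[0,0,.2512]; mx=Rt[:,1]; my=Rt[:,0]
for n,p in {'far':(.018,.042,.008),'far2':(-.018,.042,.008)}.items():
    u,v=proj(P,o+mx*p[0]+my*p[1]+[0,0,p[2]])[0]; print(n,round(u,1),round(v,1),list(g[int(v)-8:int(v)+10,int(round(u))]))
for p in [(.028,.02,.008),(-.028,.02,.008)]:
    u,v=proj(P,o+mx*p[0]+my*p[1]+[0,0,p[2]])[0]; print('side',round(u,1),round(v,1),list(g[int(round(v)),int(u)-8:int(u)+10]))
print(viewer.find_in('wrist','mount')[:2], proj(P,[.5613,.22,.054]), s['joint_velocities'].max() if hasattr(s['joint_velocities'],'max') else s['joint_velocities'])
E
```

```text
15.55 [0.56043923 0.22224189 0.32044563] [ 0.83738196 -0.54792158 -1.95964862] 110.40907800749524 [ 4.31592526e-04  9.45483648e-05 -9.99999902e-01]
togo [-0.001  0.001  0.001]
far 281.2 152.1 [np.int64(146), np.int64(147), np.int64(147), np.int64(149), np.int64(147), np.int64(148), np.int64(150), np.int64(122), np.int64(55), np.int64(62), np.int64(63), np.int64(63), np.int64(64), np.int64(65), np.int64(67), np.int64(63), np.int64(64), np.int64(64)]
far2 232.6 152.1 [np.int64(148), np.int64(147), np.int64(146), np.int64(145), np.int64(146), np.int64(148), np.int64(130), np.int64(79), np.int64(54), np.int64(59), np.int64(62), np.int64(61), np.int64(61), np.int64(63), np.int64(62), np.int64(63), np.int64(61), np.int64(61)]
side 293.5 180.7 [np.int64(58), np.int64(70), np.int64(71), np.int64(67), np.int64(66), np.int64(70), np.int64(72), np.int64(67), np.int64(66), np.int64(86), np.int64(150), np.int64(182), np.int64(178), np.int64(178), np.int64(176), np.int64(178), np.int64(178), np.int64(176)]
side 220.2 180.7 [np.int64(152), np.int64(151), np.int64(150), np.int64(149), np.int64(153), np.int64(152), np.int64(154), np.int64(151), np.int64(143), np.int64(121), np.int64(77), np.int64(73), np.int64(73), np.int64(74), np.int64(77), np.int64(79), np.int64(69), np.int64(75)]
[{'pixel': [268.2, 145.9], 'p': 0.7}] [[256.92050983 195.79748819]] 0.002050977361066812
```

The frame edges lie within about 1 px of prediction, the tool is still and there is no contact beyond the magnifier's weight. Handing in.

```bash
python3 -c "
from rig import order
print(order.job_done())"
```

```text
the job is handed in; nothing more can be done
None
```

The magnifier is off its hook and held still over the silver camera, and the job is handed in at about 16 s: by my measurements it is within about 1 mm of centre, level, parallel and about 15 mm above the mount ring, and the wrist force showed no contact beyond its weight, though I viewed 11 pictures against the limit of 10.

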